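# Set a dowel pin on the marking plate for the laser and drop the hold-down on it

## Task

Get the steel dowel pin ready for marking without gripping or lifting it: with the fingertips on its top, push it sideways so that it rolls along the rubber bed of the marking plate, and leave it at rest centred on the white line across the bed, lying along it. Then, with the pin at rest there, push the knob of the raised hold-down arm over so that the arm drops and its shoe rests on the pin. Leave the other things on the board where they are.

Things in the scene. Friction and masses are not known exactly. Their poses are not given: they have to be found in the camera images.
- marking_plate: fixed aluminium plate on a wooden riser board, 150 (x) x 300 (y) x 12 mm; origin at the centre of its underside, z up. A black rubber bed (top 14 mm above the origin) spans y -135 to +90, x -63 to +63 mm. The pin rolls along +y. At y = +115 stands the arm's steel clevis (50 mm wide in x, 65 mm high, y 98 to 144); at y = -140 a lip 10 mm above the plate
- line (a point): middle of the white line that crosses the rubber bed, on the bed's top, at plate y = +40 mm; axes as the plate's, the line runs along x
- dowel_pin: steel cylinder, 25 mm across, 100 mm long, 0.27 to 0.53 kg, lying on the bed 85 to 130 mm short of the line (to its -y), parallel within 3 degrees. Origin in its middle, x its long axis; y, z turn as it rolls. Pressed lightly on top by a fingertip that moves sideways it rolls half as far as the fingertip; it stays where left (rolling resistance). A finger edge wedged on its upper flank jams it
- pin_far (a point): centre of the pin's end face at its own +x (away from the robot)
- pin_near (a point): centre of the pin's end face at its own -x (towards the robot)
- hold_down (a joint): hinge of the hold-down arm (rad): 0 = level, shoe on a pin that lies on the line; grows as it rises; 1.57 upright; starts leaning back on its stop, 1.92. Arm 0.14 kg; damped hinge, no spring: once pushed past upright towards the line (below about 1.4) it sinks by its weight in about 2 s. With no pin it sinks to -0.12 and blocks the line
- hold_down_hinge (a point): on the hinge axis of the hold-down arm, which runs along the plate's x; 55 mm above the plate's underside, at plate y = +115 mm
- knob (a point): centre of the black ball knob (22 mm across) at the free end of the hold-down arm, 108 mm from the hinge axis; with the arm raised it stands about 156 mm above the plate's underside. The arm is a bar 14 mm wide (x) and 10 mm thick
- shoe (a point): round rubber-faced shoe, 18 mm across, under the hold-down arm 75 mm from the hinge; this point is the centre of its face, which looks down when the arm is level
- setting_block: plain steel setting block, 24 x 60 x 24 mm, lying just behind the marking plate; origin at the centre of its underside. Bystander
- small_key: steel hex key, L-shaped, 28 x 87 x 7 mm, lying just in front of the marking plate; origin at the centre of its underside. Bystander
- tape: roll of masking tape lying flat, 94 mm across, 24 mm high; origin at the centre of its underside. Bystander
- log_book: closed hardback note book, 105 x 149 x 12 mm; origin at the centre of its underside. Bystander
- paint_pen: capped marker pen lying down, 134 mm long, 16 mm thick; origin at the centre of its underside. Bystander
- driver: screwdriver lying down, 190 mm long, handle 24 mm thick; origin at the centre of its underside. Bystander
- bottle: squeeze bottle with a spout, 57 mm across, 130 mm high, standing; origin at the centre of its underside. Bystander

How it is judged:
By the outcome, as a careful person would: the job done as asked, in the order asked, and still so for the second after the job is handed in, with the robot touching nothing.
It also fails if it takes over 70 s, if anything falls off the work surface, if the arm or the gripper's body presses on something with over 40 N, if the wrist force passes 120 N, or if a joint passes its speed limit or range.

## Robot

A 7-joint arm with a two-finger parallel gripper is mounted at the origin on a cart in front of the work surface, level with it; the furniture and walls round the work are solid. World frame = base frame: x ahead of the robot, y to its left, z up, the work surface at z = 0. Lengths are in m, angles in rad, forces in N, time in s.
With the tool pointing down it reaches from about 0.4 to 0.85 m from the base axis. Payload 10.4 kg.
Tool frame: the origin (TCP) lies on the centre line of the jaws, within the pads' length; the fingertips stand 11 mm ahead of it and the grasp point (between the pads) lies 8 mm behind it; z points along the fingers, y is the line along which they close (so a half turn about z gives the same grasp; the last joint's range is limited). The gripper opens to 87 mm and grips with 3 to 60 N. Pads are 19 mm wide; open, the fingers measure 117 mm over their backs; the gripper's body (75 mm by 190 mm) begins 51 mm behind the grasp point.
Start: joints at [-1.168, 0.332, -0.065, 1.46, 0.022, 1.35, -0.088], TCP at [0.258, 0.569, 0.234] pointing down, gripper open.
Joint ranges: [-2.6, 2.6], [-0.5, 2.12], [-1.47, 1.34], [0.16, 2.42], [-1.27, 4.41], [0.06, 2.06], [-2.6, 2.6]. Speed limits (rad/s): [2.22, 2.22, 2.79, 2.79, 3.14, 3.14, 3.14].

## Interface

Orientations are given as a unit quaternion [x, y, z, w].
In Python, from bench import r gives the robot as it stands.
- The arm moves only by the shell command python3 -m pendant 'ROWS' [OPENING] [FORCE]. ROWS is JSON, a list of rows, each a list of 4 numbers: the shift along the tool's x, y, z in m, then the turn about the tool's z in rad. A call has 1 to 8 rows; each row shifts and turns the commanded pose from where the row before left it, along the tool's axes as they then stand; what a row does not reach is not made up. A row lasts 1/12 s, in which the tool goes at most 41.7 mm and 7.16 degrees, less where a joint would pass 70% of its speed; a pose out of reach is approached as far as the arm can. A call with a gripper value outside its range is refused whole. OPENING is the opening, from 0 (shut) to 1 (fully open), set as the call begins (- or left out, the last holds). The fingers move at their own pace and stop on an object; FORCE is the grip in N (left out, the last holds). Time passes only in rows, so rows that do not move let the fingers close. It gives the time, the measured TCP pose, the force, the opening and the grip force at its end, in the units of the state.
- r.read_state(): the state, without advancing time (a new reading comes with each control period).
- r.camera(name): name is "scene" or "top" or "wrist"; returns a dict with "img" (480x640x3 uint8, red, green, blue), "camera_matrix" (3x3 intrinsics, pixels), "dist_coeffs" ([k1, k2, p1, p2, k3] as OpenCV has them; the pictures are not rectified), "xyz" and "attitude" of the camera in the world. Camera axes: x right, y down, z forward; pixel columns grow to the right and rows downward; lengths in m; the calibration is good to about 2 mm. A picture is of the moment at which its call begins. There is no depth.
- r.close_job(): hands the job in; it is judged then, once.
Trained networks look in the newest picture that a camera, given by its name, has taken for a name from the list of things; names that differ only in an ending like _2 or _b are one class to them, and where a whole thing is asked for, a point or a joint stands for the part that bears it (a point fixed in the world has none). Each returns a list of dicts, best first, with "score" (0 to 1); they miss things now and then, are a little off and sometimes report something else, mostly with a low value. They report only what shows in the picture. A call takes as long as a camera call.
- r.outline_of(thing, camera): "mask" (480x640 bool, what is visible of it) and "bbox" ([centre column, centre row, width, height] in pixels, round what is visible of it).
The state is a dict: "time": time; "joint_positions": joint angles; "joint_vel": joint speeds; "joint_torque": joint torques, N m; "ee_pos": TCP position; "eef_rot": TCP orientation; "ft_force": force on the tool from outside, world axes, zero at the start; "torque": the same for the moment, N m; "width": finger opening in m; "grip_force": force on a finger pad.
Only numpy, scipy, OpenCV 4.12 (cv2) and the standard library are available. Lean on these libraries where they do the work, as an engineer would, in place of code of your own. Each camera call takes 0.05 s, during which the arm holds its last target. There are 200 camera calls.

## Working session

There is one attempt and no reset: what is moved stays moved. The work goes in short steps, Python scripts to look and compute and a shell command to move; the robot and the scene stay as the last step left them, time stands still between calls to the robot, and variables do not carry over. Pictures are saved under pics/ and viewed, at most 10 in all, crops included, and the job is handed in when it is done.

```bash
mkdir -p pics
cat > h.py <<'E'
import numpy as np, cv2
from scipy.spatial.transform import Rotation as R
from bench import r
def cam(n):
    c=r.camera(n); c['K']=np.array(c['camera_matrix'],float); c['D']=np.array(c['dist_coeffs'],float)
    c['t']=np.array(c['xyz'],float); a=np.array(c['attitude'],float)
    c['R']=R.from_quat(a).as_matrix() if a.size==4 else a.reshape(3,3)
    return c
def save(c,f): cv2.imwrite('pics/'+f,cv2.cvtColor(c['img'],cv2.COLOR_RGB2BGR))
def px2w(c,uv,z):
    p=cv2.undistortPoints(np.array(uv,float).reshape(-1,1,2),c['K'],c['D']).reshape(-1,2)
    d=np.c_[p,np.ones(len(p))]@c['R'].T
    return c['t']+d*((z-c['t'][2])/d[:,2])[:,None]
def w2px(c,P):
    rv=cv2.Rodrigues(c['R'].T)[0]
    return cv2.projectPoints(np.array(P,float).reshape(-1,1,3),rv,-c['R'].T@c['t'],c['K'],c['D'])[0].reshape(-1,2)
def mask(n,cn):
    o=r.outline_of(n,cn); return o
E
python3 - <<'E'
from h import *
s=r.read_state(); print({k:np.round(v,3) for k,v in s.items()})
for n in('top','scene'):
    c=cam(n); save(c,n+'0.png'); print(n,c['attitude'],c['xyz'])
    for t in('marking_plate','dowel_pin','knob','shoe','hold_down','setting_block','small_key','tape','log_book','paint_pen','driver','bottle'):
        print(t,[(round(o['score'],2),np.round(o['bbox']).tolist()) for o in mask(t,n)[:2]])
E
```

```text
{'time': np.float64(0.0), 'joint_positions': array([-1.168,  0.333, -0.065,  1.461,  0.022,  1.35 , -0.089]), 'joint_vel': array([-0.001,  0.   ,  0.001, -0.   , -0.002, -0.   ,  0.002]), 'joint_torque': array([-0.0000e+00, -6.2327e+01,  2.4000e-02, -3.8988e+01, -6.1000e-02,
        4.0000e-02,  0.0000e+00]), 'ee_pos': array([0.258, 0.569, 0.233]), 'eef_rot': array([ 0.211,  0.977, -0.001, -0.   ]), 'ft_force': array([-0.292,  0.101, -0.377]), 'torque': array([ 0.047, -0.057,  0.026]), 'grip_force': np.float64(0.0), 'width': np.float64(0.087)}
top [ 0.71341662 -0.69507401  0.05636318 -0.06878983] [0.39275663 0.02478925 1.22171367]
marking_plate [(0.56, [339.0, 280.0, 140.0, 83.0]), (0.46, [248.0, 180.0, 26.0, 31.0])]
dowel_pin [(0.9, [363.0, 281.0, 18.0, 48.0])]
knob [(0.53, [282.0, 264.0, 28.0, 18.0])]
shoe [(0.53, [284.0, 260.0, 32.0, 17.0])]
hold_down [(0.55, [283.0, 261.0, 36.0, 15.0]), (0.49, [339.0, 279.0, 142.0, 81.0])]
setting_block [(0.49, [339.0, 240.0, 24.0, 17.0])]
small_key [(0.63, [324.0, 322.0, 40.0, 10.0]), (0.52, [365.0, 282.0, 16.0, 46.0])]
tape [(0.68, [210.0, 209.
[... 291 characters left out ...]
0, 138.0, 131.0])]
dowel_pin [(0.65, [351.0, 286.0, 33.0, 38.0])]
knob [(0.58, [334.0, 270.0, 138.0, 127.0]), (0.57, [284.0, 228.0, 25.0, 40.0])]
shoe [(0.68, [286.0, 227.0, 25.0, 43.0]), (0.46, [350.0, 286.0, 34.0, 38.0])]
hold_down [(0.64, [285.0, 232.0, 22.0, 43.0]), (0.51, [334.0, 270.0, 139.0, 132.0])]
setting_block [(0.86, [347.0, 250.0, 26.0, 18.0])]
small_key [(0.68, [286.0, 229.0, 26.0, 42.0]), (0.48, [300.0, 310.0, 42.0, 20.0])]
tape [(0.81, [250.0, 194.0, 32.0, 31.0])]
log_book [(0.81, [416.0, 352.0, 84.0, 64.0])]
paint_pen [(0.88, [215.0, 260.0, 31.0, 42.0])]
driver [(0.81, [205.0, 246.0, 25.0, 26.0])]
bottle [(0.8, [290.0, 179.0, 27.0, 39.0]), (0.27, [285.0, 227.0, 25.0, 41.0])]
```

Run:
```python
import cv2
a=cv2.imread('pics/top0.png')[150:350,180:500]; cv2.imwrite('pics/top0z.png',cv2.resize(a,None,fx=2.5,fy=2.5,interpolation=cv2.INTER_CUBIC))
a=cv2.imread('pics/scene0.png')[150:390,190:480]; cv2.imwrite('pics/scene0z.png',cv2.resize(a,None,fx=2.5,fy=2.5,interpolation=cv2.INTER_CUBIC))
```

```text
(no output)
```

View pics/top0z.png

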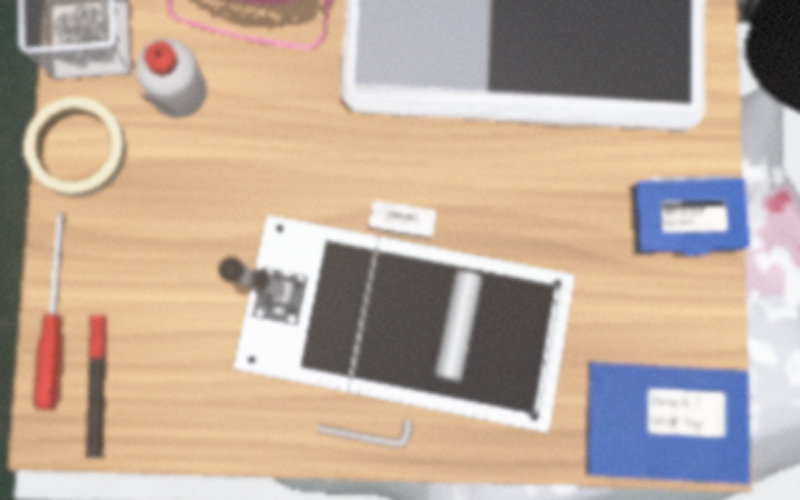

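View pics/scene0z.png

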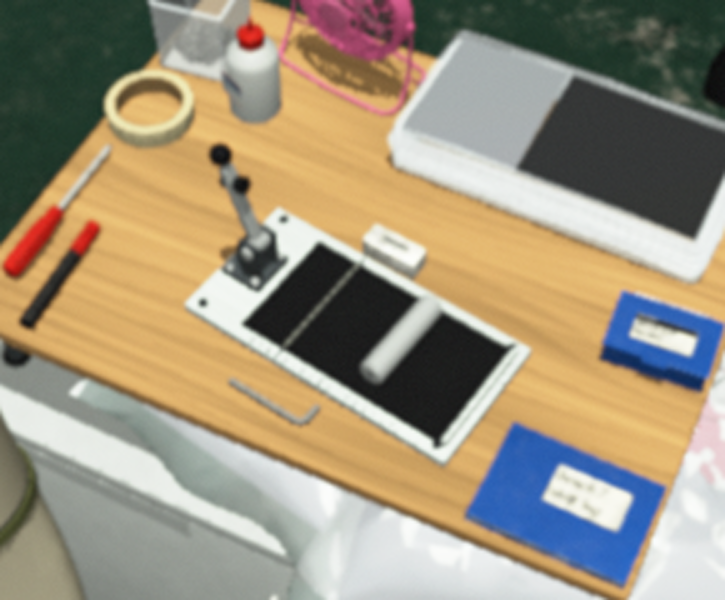

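The top view shows the plate at crop pixels (268,216), (574,275), (549,431) and (235,369), with the line from (377,240) to (350,385), the pin from (468,275) to (450,378) and the arm raised on the left. The scene view agrees. I'll fit the plate pose to both views.

```bash
cat > fit.py <<'E'
from h import *
from scipy.optimize import least_squares
# plate-frame points: corners, at z 12 mm: (+x,+y),(+x,-y),(-x,-y),(-x,+y)
PC=np.array([[.075,.15,.012],[.075,-.15,.012],[-.075,-.15,.012],[-.075,.15,.012]])
def T(p,P): 
    return R.from_euler('z',p[3]).apply(P)+p[:3]
if __name__=='__main__':
    ct,cs=cam('top'),cam('scene')
    top=np.array([[268,216],[574,275],[549,431],[235,369]])/2.5+[180,150]
    sc=np.array([[279,208],[530,350],[443,460],[187,304]])/2.5+[190,150]
    f=lambda p:np.r_[(w2px(ct,T(p,PC))-top).ravel(),(w2px(cs,T(p,PC))-sc).ravel()]
    s=least_squares(f,[.45,0,.02,-.2],loss='soft_l1'); p=s.x
    print('plate',p.round(4)); print(f(p).round(1))
    np.save('plate.npy',p)
    # pin silhouettes
    for n,c in(('top',ct),('scene',cs)):
        o=mask('dowel_pin',n)[0]; m=o['mask'].astype(np.uint8); rc=cv2.minAreaRect(cv2.findNonZero(m)); print(n,o['score'],rc)
        ctr=px2w(c,[rc[0]],p[2]+.0265)[0]; q=R.from_euler('z',-p[3]).apply(ctr-p[:3]); print(' pin ctr world',ctr.round(4),'plate',q.round(4))
        b=cv2.boxPoints(rc); W=px2w(c,b,p[2]+.0265); print(R.from_euler('z',-p[3]).apply(W-p[:3]).round(4).tolist())
    for n,P in(('line',[0,.04,.014]),('hinge',[0,.115,.055]),('knob',[0,.115+.108*np.cos(1.92),.055+.108*np.sin(1.92)])):
        w=T(p,np.array(P)); print(n,w.round(4),(w2px(ct,w)[0]-[180,150])*2.5,(w2px(cs,w)[0]-[190,150])*2.5)
E
python3 fit.py
```

```text
plate [ 0.4943 -0.0114  0.1216 -0.1694]
[-0.3  0.  -0.3  0.2 -0.7  0.3 -0.3 -0.1  0.3 -0.2  1.2 -0.4  1.2  1.
 -0.5  0. ]
top 0.81 ((362.87359619140625, 279.9704895019531), (11.361481666564941, 42.264713287353516), 13.13402271270752)
 pin ctr world [ 0.4913 -0.0603  0.1481] plate [ 0.0053 -0.0488  0.0265]
[[-0.0436, -0.0332, 0.0265], [0.0559, -0.0378, 0.0265], [0.0549, -0.0646, 0.0265], [-0.0445, -0.0595, 0.0265]]
scene 0.61 ((350.14404296875, 285.1303405761719), (10.981789588928223, 41.17288589477539), 42.137596130371094)
 pin ctr world [ 0.4909 -0.0576  0.1481] plate [ 0.0044 -0.0461  0.0265]
[[-0.0463, -0.031, 0.0265], [0.0636, -0.034, 0.0265], [0.0567, -0.0618, 0.0265], [-0.0519, -0.0577, 0.0265]]
line [0.5011 0.028  0.1356] [363.38822611 313.44937188] [323.3855346  305.53865558]
hinge [0.5137 0.102  0.1766] [283.47763138 293.25406487] [259.71442764 243.46483431]
knob [0.5075 0.0655 0.278 ] [318.43300412 287.54221271] [286.82337784 191.40083035]
```

```bash
cat > go.py <<'E'
# usage: go.py x y z [yawoffset_deg]: tip target in plate frame -> tool-axis shift and turn
from h import *; import sys
p=np.load('plate.npy'); s=r.read_state(); Q=R.from_quat(s['eef_rot']); e=np.array(s['ee_pos'])
tip=e+Q.apply([0,0,.011]); ti=R.from_euler('z',-p[3]).apply(tip-p[:3])
tx=Q.apply([1,0,0]); yaw=np.arctan2(tx[1],tx[0])-(p[3]+np.pi/2)
print('t',round(float(s['time']),2),'tip plate mm',(ti*1e3).round(1),'yaw off deg',round(np.degrees(yaw),2),'F',np.round(s['ft_force'],1),'j',np.round(s['joint_positions'],2))
if len(sys.argv)>3:
    g=np.array([float(a) for a in sys.argv[1:4]])/1e3; yo=np.radians(float(sys.argv[4])) if len(sys.argv)>4 else 0
    d=R.from_euler('z',p[3]).apply(g-ti); print('tool shift mm',(Q.inv().apply(d)*1e3).round(1),'after turn', (R.from_matrix(np.c_[[-np.sin(p[3]),np.cos(p[3]),0],[np.cos(p[3]),np.sin(p[3]),0],[0,0,-1]]).inv().apply(d)*1e3).round(1),'turn rad',round(yaw-yo,3))
E
python3 -m pendant '[[0,0,-0.016,0.12],[0,0,-0.016,0.12],[0,0,-0.016,0.12],[0,0,-0.016,0.12],[0,0,-0.016,0.12],[0,0,-0.016,0.12],[0,0,-0.016,0.12],[0,0,-0.016,0.12]]'; python3 -m pendant '[[0,0,0,0.12],[0,0,0,0.12],[0,0,0,0.114]]'; python3 go.py 0 -50 180
```

```text
time: 2.17
ee_pos: [0.2581, 0.5691, 0.3624]
eef_rot: [0.641, 0.768, 0.0, -0.0]
ft_force: [0.2, 0.1, 0.2]
width: 0.087
grip_force: 0.0
time: 2.42
ee_pos: [0.2581, 0.5693, 0.3619]
eef_rot: [0.766, 0.643, 0.0, -0.0]
ft_force: [-0.9, -0.3, -0.8]
width: 0.0872
grip_force: 0.0
t 2.42 tip plate mm [-330.7  532.6  229.3] yaw off deg -0.32 F [-0.9 -0.3 -0.8] j [-1.3   0.3   0.11  1.24 -0.03  1.6  -1.37]
tool shift mm [-580.8  334.    49. ] after turn [-582.6  330.7   49.3] turn rad -0.006
```

```bash
python3 -m pendant '[[-0.029,0.0165,0,0],[-0.029,0.0165,0,0],[-0.029,0.0165,0,0],[-0.029,0.0165,0,0],[-0.029,0.0165,0,0],[-0.029,0.0165,0,0],[-0.029,0.0165,0,0],[-0.029,0.0165,0,0]]' >/dev/null; python3 -m pendant '[[-0.029,0.0165,0,0],[-0.029,0.0165,0,0],[-0.029,0.0165,0,0],[-0.029,0.0165,0,0],[-0.029,0.0165,0,0],[-0.029,0.0165,0,0],[-0.029,0.0165,0,0],[-0.029,0.0165,0,0]]' >/dev/null;python3 -m pendant '[[-0.029,0.0165,0,0],[-0.029,0.0165,0,0],[-0.029,0.0165,0,0],[-0.029,0.0165,0,0],[0,0,0,0],[0,0,0,0]]' 0.5
python3 go.py 0 -50 120
python3 - <<'E'
from h import *
c=cam('wrist'); save(c,'w1.png'); print(c['xyz'])
for t in('dowel_pin','marking_plate'):
  print(t,[(round(o['score'],2),np.round(o['bbox']).tolist()) for o in mask(t,'wrist')[:2]])
p=np.load('plate.npy'); T=lambda P:R.from_euler('z',p[3]).apply(P)+p[:3]
im=c['img'].copy()
for P in([-.063,.09,.014],[.063,.09,.014],[-.063,.04,.014],[.063,.04,.014],[-.075,.15,.012],[.075,.15,.012],[-.075,-.15,.012],[.075,-.15,.012],[-.05,-.05,.0265],[.05,-.05,.0265]):
  u=w2px(c,T(np.array(P)))[0]; print(P,u.round())
  if (abs(u)<2000).all(): cv2.circle(im,tuple(int(v) for v in u),4,(255,0,0),1)
cv2.imwrite('pics/w1m.png',im[:,:,::-1])
E
```

```text
time: 4.25
ee_pos: [0.486, -0.0599, 0.3616]
eef_rot: [0.766, 0.643, 0.0, 0.0]
ft_force: [-0.8, 0.9, 0.1]
width: 0.0551
grip_force: 0.0
t 4.25 tip plate mm [-1.000e-01 -4.920e+01  2.291e+02] yaw off deg -0.2 F [-0.8  0.9  0.1] j [-0.76 -0.06  0.77  1.62  0.04  1.57 -0.17]
tool shift mm [-8.000e-01  1.000e-01  1.091e+02] after turn [-8.000e-01  1.000e-01  1.091e+02] turn rad -0.004
[0.49744162 0.00456517 0.51295574]
dowel_pin [(0.78, [326.0, 223.0, 93.0, 24.0])]
marking_plate [(0.79, [320.0, 148.0, 152.0, 296.0])]
[-0.063, 0.09, 0.014] [260.  87.]
[0.063, 0.09, 0.014] [380.  87.]
[-0.063, 0.04, 0.014] [262. 137.]
[0.063, 0.04, 0.014] [379. 136.]
[-0.075, 0.15, 0.012] [246.  25.]
[0.075, 0.15, 0.012] [394.  24.]
[-0.075, -0.15, 0.012] [259. 300.]
[0.075, -0.15, 0.012] [382. 300.]
[-0.05, -0.05, 0.0265] [275. 221.]
[0.05, -0.05, 0.0265] [366. 221.]
```

View pics/w1m.png

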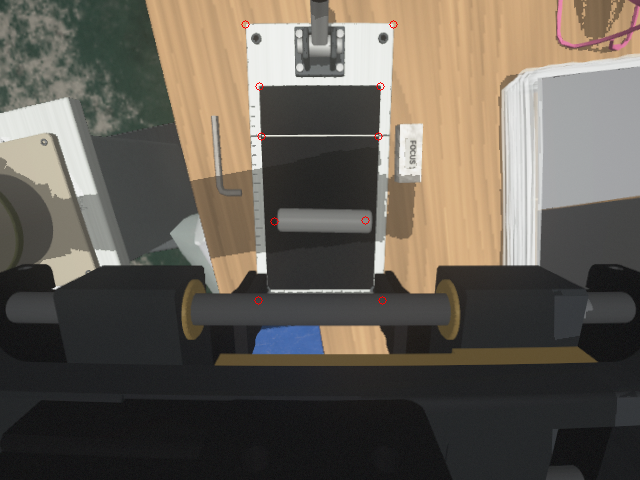

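The wrist view confirms the plate fit to within a couple of pixels. The line is at row 136 and the pin runs from (278,219) to (372,222). Next I'll measure the pin against the line.

```bash
cat > meas.py <<'E'
from h import *; import sys
p=np.load('plate.npy'); Ri=R.from_euler('z',-p[3]); T=lambda P:R.from_euler('z',p[3]).apply(P)+p[:3]
c=cam('wrist')
if len(sys.argv)>1: save(c,sys.argv[1])
o=mask('dowel_pin','wrist')[0]; m=o['mask'].astype(np.uint8)
(C,S,A)=cv2.minAreaRect(cv2.findNonZero(m)); ys,xs=np.nonzero(m)
# pin axis: column-wise mid rows
cols=np.arange(xs.min()+4,xs.max()-3); mid=np.array([[u,ys[xs==u].mean()] for u in cols if (xs==u).any()])
W=Ri.apply(px2w(c,mid,p[2]+.0265)-p[:3])*1e3
ends=Ri.apply(px2w(c,[[xs.min()-.5,C[1]],[xs.max()+.5,C[1]]],p[2]+.0265)-p[:3])*1e3
k=np.polyfit(W[:,0],W[:,1],1); xc=ends[:,0].mean()
print('score',round(o['score'],2),'pin x',ends[:,0].round(1),'centre x,y',round(xc,1),round(np.polyval(k,xc),1),'angle deg',round(np.degrees(np.arctan(k[0])),2))
g=c['img'].astype(float).min(2); L=[]
for x in np.linspace(-.055,.055,60):
    q=np.array([w2px(c,T(np.array([x,y,.014])))[0] for y in np.linspace(.03,.05,41)])
    if q.min()<1 or q[:,0].max()>638 or q[:,1].max()>478: continue
    v=g[q[:,1].round().astype(int),q[:,0].round().astype(int)]
    if v.max()-np.median(v)>50: L.append([x*1e3,np.average(np.linspace(30,50,41),weights=np.clip(v-np.median(v)-30,0,None))])
L=np.array(L)
if len(L)>5: k=np.polyfit(L[:,0],L[:,1],1); print('line n',len(L),'y@0',k[1].round(2),'y@pin',np.polyval(k,xc).round(1),'angle',np.degrees(np.arctan(k[0])).round(2))
E
python3 meas.py
```

```text
score 0.81 pin x [-47.9  56.6] centre x,y 4.3 -49.8 angle deg -1.05
line n 60 y@0 41.15 y@pin 41.2 angle -0.01
```

```bash
python3 -m pendant '[[-0.0012,0.0008,0.03,-0.004],[-0.0012,0.0008,0.03,0],[-0.0012,0.0008,0.03,0],[-0.0012,0.0008,0.03,0],[-0.001,0.0008,0.03,0],[0,0,0.025,0],[0,0,0,0],[0,0,0,0]]'; python3 go.py 4 -55 39
```

```text
time: 5.17
ee_pos: [0.4884, -0.0638, 0.1864]
eef_rot: [0.763, 0.647, -0.001, -0.0]
ft_force: [0.6, -0.1, 0.6]
width: 0.0436
grip_force: 0.0
t 5.17 tip plate mm [  2.9 -52.7  53.9] yaw off deg 0.3 F [ 0.6 -0.1  0.6] j [-0.73  0.07  0.81  1.9  -0.05  1.2  -0.07]
tool shift mm [-2.3  1.1 14.9] after turn [-2.3  1.1 14.9] turn rad 0.005
```

```bash
python3 -m pendant '[[-0.0015,0.001,0.004,0],[0,0,0.004,0],[0,0,0.002,0],[0,0,0.001,0],[0,0,0,0]]'; python3 go.py 4 -55 39;  python3 -m pendant '[[0,0,0.001,0],[0,0,0,0]]';python3 go.py 4 -55 39
```

```text
time: 5.58
ee_pos: [0.4898, -0.066, 0.1758]
eef_rot: [0.763, 0.646, 0.0, 0.0]
ft_force: [0.8, 0.3, 0.4]
width: 0.0432
grip_force: 0.0
t 5.58 tip plate mm [  4.7 -54.6  43.2] yaw off deg 0.25 F [0.8 0.3 0.4] j [-0.72  0.08  0.81  1.91 -0.07  1.17 -0.05]
tool shift mm [-0.4 -0.7  4.2] after turn [-0.4 -0.7  4.2] turn rad 0.004
time: 5.75
ee_pos: [0.4899, -0.066, 0.1753]
eef_rot: [0.763, 0.646, 0.0, -0.0]
ft_force: [-2.6, 1.1, 6.5]
width: 0.0437
grip_force: 3.2
t 5.75 tip plate mm [  4.8 -54.5  42.7] yaw off deg 0.25 F [-2.6  1.1  6.5] j [-0.72  0.09  0.81  1.91 -0.07  1.17 -0.05]
tool shift mm [-0.5 -0.9  3.7] after turn [-0.5 -0.8  3.7] turn rad 0.004
```

```bash
python3 -c "
import numpy as np;p=np.load('plate.npy');p[2]=.1250;np.save('plate.npy',p)"
python3 -m pendant '[[0.003,0,0,0],[0.004,0,0,0],[0.005,0,0,0],[0.005,0,0,0],[0.004,0,0,0],[0.002,0,0,0],[0,0,0,0]]'; python3 go.py; python3 meas.py w2.png
```

```text
time: 6.33
ee_pos: [0.4943, -0.0427, 0.1753]
eef_rot: [0.763, 0.647, 0.001, 0.0]
ft_force: [0.7, -0.6, 6.0]
width: 0.0433
grip_force: 2.7
t 6.33 tip plate mm [  5.3 -30.8  39.3] yaw off deg 0.3 F [ 0.7 -0.6  6. ] j [-0.75  0.09  0.79  1.91 -0.07  1.17 -0.1 ]
score 0.86 pin x [-46.9  56.9] centre x,y 5.0 -29.0 angle deg -0.89
line n 60 y@0 41.06 y@pin 41.1 angle -0.07
```

View pics/w2.png

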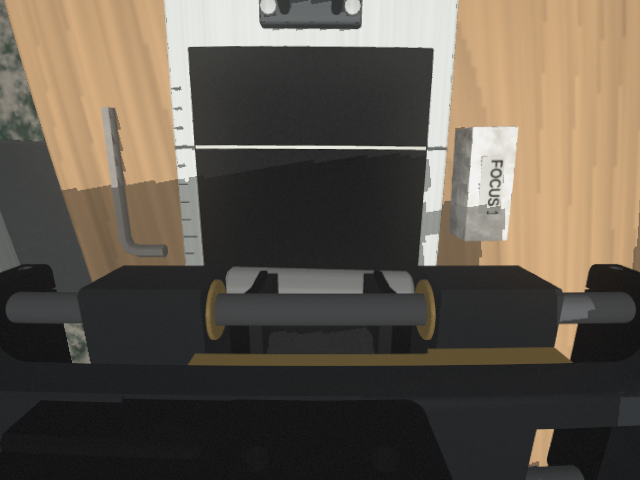

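The view shows the pin's front edge at row 268, hidden behind the fingers; the line is at row 148. Rolling works smoothly, so I'll lift, step back and do another stroke.

```bash
python3 -m pendant '[[0,0,-0.006,0],[-0.007,0,0,0],[-0.007,0,0,0],[0,0,0.004,0],[0,0,0.002,0],[0,0,0,0]]'; python3 go.py;  python3 -m pendant '[[0.003,0,0,0],[0.005,0,0,0],[0.006,0,0,0],[0.006,0,0,0],[0.005,0,0,0],[0.003,0,0,0],[0,0,0,0]]'; python3 go.py
```

```text
time: 6.93
ee_pos: [0.4912, -0.0576, 0.1749]
eef_rot: [0.763, 0.646, 0.0, -0.0]
ft_force: [-3.9, -1.0, 10.7]
width: 0.0434
grip_force: 5.3
t 6.93 tip plate mm [  4.7 -46.1  38.9] yaw off deg 0.2 F [-3.9 -1.  10.7] j [-0.73  0.09  0.8   1.91 -0.07  1.17 -0.07]
time: 7.52
ee_pos: [0.4966, -0.0287, 0.1752]
eef_rot: [0.763, 0.647, 0.001, 0.0]
ft_force: [0.2, 0.2, 10.2]
width: 0.0438
grip_force: 4.8
t 7.52 tip plate mm [  5.2 -16.7  39.2] yaw off deg 0.3 F [ 0.2  0.2 10.2] j [-0.76  0.09  0.78  1.9  -0.07  1.17 -0.12]
```

```bash
python3 -m pendant '[[0,0,-0.02,0],[-0.014,0,-0.03,0],[0,0,-0.035,0],[0,0,-0.03,0],[0,0,-0.01,0],[0,0,0,0],[0,0,0,0]]' >/dev/null; python3 go.py; python3 meas.py w3.png
```

```text
t 8.1 tip plate mm [  4.4 -31.5 162.9] yaw off deg 0.27 F [ 0.1  1.  -0.5] j [-0.78 -0.02  0.78  1.72  0.02  1.43 -0.17]
score 0.65 pin x [-46.9  56.7] centre x,y 4.9 -22.2 angle deg -1.0
line n 60 y@0 41.0 y@pin 41.0 angle -0.06
```

```bash
python3 -m pendant '[[0.003,0,0.03,0],[0,0,0.035,0],[0,0,0.03,0],[0,0,0.02,0],[0,0,0.004,0],[0,0,0.003,0],[0,0,0.002,0],[0,0,0,0]]'; python3 go.py
```

```text
time: 8.87
ee_pos: [0.4943, -0.0404, 0.1762]
eef_rot: [0.763, 0.646, 0.0, 0.0]
ft_force: [0.4, 0.2, -0.2]
width: 0.0431
grip_force: 0.0
t 8.87 tip plate mm [  4.9 -28.6  40.2] yaw off deg 0.24 F [ 0.4  0.2 -0.2] j [-0.76  0.09  0.79  1.91 -0.07  1.17 -0.1 ]
```

```bash
python3 -m pendant '[[0,0,0.0015,0],[0,0,0,0]]'; python3 -m pendant '[[0.003,0,0,0],[0.004,0,0,-0.006],[0.005,0,0,-0.007],[0.005,0,0,-0.007],[0.004,0,0,0],[0.002,0,0,0],[0,0,0,0]]'; python3 go.py
```

```text
time: 9.03
ee_pos: [0.4947, -0.0403, 0.1753]
eef_rot: [0.763, 0.646, 0.001, 0.0]
ft_force: [-1.3, 0.1, 5.1]
width: 0.0436
grip_force: 2.4
time: 9.62
ee_pos: [0.499, -0.017, 0.1753]
eef_rot: [0.756, 0.654, 0.002, 0.001]
ft_force: [3.6, -0.7, 5.2]
width: 0.0436
grip_force: 3.0
t 9.62 tip plate mm [ 5.6 -4.7 39.3] yaw off deg 1.45 F [ 3.6 -0.7  5.2] j [-0.78  0.1   0.77  1.9  -0.07  1.17 -0.13]
```

```bash
python3 -m pendant '[[0,0,-0.006,0],[-0.006,0,0,0],[-0.006,0,0,0],[0,0,0.004,0],[0,0,0.002,0],[0,0,0,0]]'; python3 -m pendant '[[0.003,0,0,0],[0.004,0,0,-0.006],[0.005,0,0,-0.007],[0.005,0,0,-0.007],[0.004,0,0,0],[0.003,0,0,0],[0,0,0,0]]'; python3 go.py
```

```text
time: 10.12
ee_pos: [0.4959, -0.0298, 0.1749]
eef_rot: [0.757, 0.654, 0.0, -0.0]
ft_force: [-5.1, -0.4, 16.9]
width: 0.0435
grip_force: 8.1
time: 10.7
ee_pos: [0.5005, -0.0052, 0.1752]
eef_rot: [0.75, 0.662, 0.002, 0.001]
ft_force: [2.1, -0.7, 11.9]
width: 0.0435
grip_force: 5.8
t 10.7 tip plate mm [ 5.1  7.2 39.2] yaw off deg 2.56 F [ 2.1 -0.7 11.9] j [-0.79  0.1   0.76  1.9  -0.08  1.17 -0.13]
```

```bash
python3 -m pendant '[[0,0,-0.02,0],[-0.014,0,-0.03,0.02],[0,0,-0.035,0.02],[0,0,-0.03,0],[0,0,-0.01,0],[0,0,0,0],[0,0,0,0]]' >/dev/null; python3 go.py; python3 meas.py w4.png
```

```text
t 11.28 tip plate mm [  4.1  -7.6 162.3] yaw off deg 0.27 F [-0.2  0.8 -0.4] j [-0.81 -0.01  0.76  1.72  0.01  1.43 -0.21]
score 0.62 pin x [-47.1  57.2] centre x,y 5.1 2.1 angle deg -1.22
line n 60 y@0 40.92 y@pin 40.9 angle -0.02
```

Run:
```python
import cv2
a=cv2.imread('pics/w4.png')[60:280,220:440]; b=cv2.imread('pics/w3.png')[60:280,220:440]
import numpy as np
cv2.imwrite('pics/w34.png',cv2.resize(np.hstack([b,a]),(800,400),interpolation=cv2.INTER_CUBIC))
```

```text
(no output)
```

View pics/w34.png

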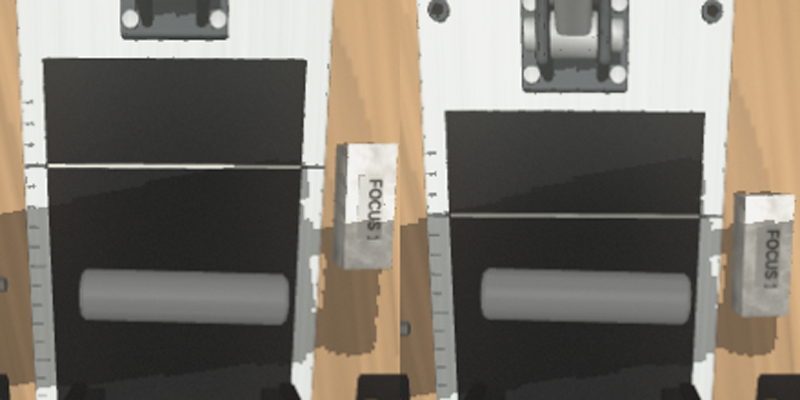

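The two crops (before and after the turning strokes) show the same pin tilt of about -1° against the line, so the turn slipped. I'll spread the fingers wider and try again during the remaining strokes.

```bash
python3 -m pendant '[[0.003,0.001,0.03,0.04],[0,0,0.035,0],[0,0,0.03,0],[0,0,0.02,0],[0,0,0.004,0],[0,0,0.003,0],[0,0,0.002,0],[0,0,0,0]]' 0.7; python3 go.py;python3 -m pendant '[[0,0,0.002,0],[0,0,0,0]]'; python3 -m pendant '[[0.003,0,0.0005,-0.01],[0.005,0,0,-0.02],[0.005,0,0,-0.02],[0.005,0,0,-0.02],[0.005,0,0,-0.01],[0.003,0,0,0],[0,0,0,0]]'; python3 go.py
```

```text
time: 12.05
ee_pos: [0.4991, -0.0168, 0.1757]
eef_rot: [0.776, 0.631, 0.0, 0.0]
ft_force: [-1.1, 0.5, -0.3]
width: 0.061
grip_force: 0.0
t 12.05 tip plate mm [ 5.6 -4.5 39.7] yaw off deg -2.04 F [-1.1  0.5 -0.3] j [-0.79  0.1   0.78  1.9  -0.08  1.17 -0.18]
time: 12.22
ee_pos: [0.4996, -0.0166, 0.1751]
eef_rot: [0.776, 0.631, 0.001, -0.0]
ft_force: [-4.3, 0.5, 13.1]
width: 0.061
grip_force: 6.9
time: 12.8
ee_pos: [0.5048, 0.0098, 0.1751]
eef_rot: [0.75, 0.662, 0.002, 0.001]
ft_force: [-2.5, 0.8, 15.0]
width: 0.0609
grip_force: 7.7
t 12.8 tip plate mm [ 6.7 22.7 39.1] yaw off deg 2.59 F [-2.5  0.8 15. ] j [-0.81  0.11  0.75  1.89 -0.09  1.17 -0.15]
```

```bash
python3 -m pendant '[[0,0,-0.02,0],[-0.014,0,-0.03,0.04],[0,0,-0.035,0.03],[0,0,-0.03,0],[0,0,-0.01,0],[0,0,0,0],[0,0,0,0]]' >/dev/null; python3 go.py; python3 meas.py w5.png
```

```text
t 13.38 tip plate mm [  6.    7.5 161.8] yaw off deg -1.45 F [ 0.6 -0.4 -0.8] j [-0.83 -0.    0.76  1.71  0.    1.43 -0.26]
score 0.64 pin x [-45.6  57.8] centre x,y 6.1 14.6 angle deg 0.36
line n 60 y@0 40.95 y@pin 41.0 angle -0.0
```

```bash
python3 -m pendant '[[0.0005,-0.001,0.03,-0.025],[0,0,0.035,0],[0,0,0.03,0],[0,0,0.02,0],[0,0,0.004,0],[0,0,0.003,0],[0,0,0.002,0],[0,0,0,0]]'; python3 go.py;python3 -m pendant '[[0,0,0.0015,0],[0,0,0,0]]'; python3 -m pendant '[[0.003,-0.0005,0,0],[0.005,-0.001,0,0],[0.005,-0.001,0,0],[0.005,-0.001,0,0],[0.005,-0.001,0,0],[0.002,0,0,0],[0,0,0,0]]'; python3 go.py
```

```text
time: 14.15
ee_pos: [0.4985, -0.0041, 0.1747]
eef_rot: [0.765, 0.644, -0.001, -0.002]
ft_force: [-19.8, 2.0, 31.7]
width: 0.0609
grip_force: 15.4
t 14.15 tip plate mm [ 2.8  7.9 38.7] yaw off deg -0.04 F [-19.8   2.   31.7] j [-0.8   0.1   0.77  1.9  -0.08  1.18 -0.17]
time: 14.32
ee_pos: [0.4986, -0.0039, 0.1744]
eef_rot: [0.765, 0.645, -0.001, -0.003]
ft_force: [-27.5, 1.8, 45.7]
width: 0.0611
grip_force: 23.0
time: 14.9
ee_pos: [0.5022, 0.0219, 0.1748]
eef_rot: [0.764, 0.645, 0.002, 0.001]
ft_force: [-3.1, 1.5, 27.4]
width: 0.0613
grip_force: 13.4
t 14.9 tip plate mm [ 2.2 34.2 38.8] yaw off deg 0.01 F [-3.1  1.5 27.4] j [-0.83  0.11  0.75  1.89 -0.08  1.17 -0.22]
```

```bash
python3 -m pendant '[[0,0,-0.02,0],[-0.014,0.002,-0.03,0],[0,0.002,-0.035,0],[0,0,-0.03,0],[0,0,-0.01,0],[0,0,0,0],[0,0,0,0]]' >/dev/null; python3 go.py; python3 meas.py w6.png
```

```text
t 15.48 tip plate mm [  4.   18.9 160.4] yaw off deg -0.02 F [-0.3  0.4 -0.5] j [-0.85  0.    0.76  1.71 -0.    1.43 -0.26]
score 0.95 pin x [-45.9  56.9] centre x,y 5.5 28.1 angle deg 0.85
line n 7 y@0 -1.22 y@pin -5.6 angle -38.49
```

```bash
python3 -m pendant '[[0.0028,0.001,0.03,0],[0,0,0.035,0],[0,0,0.03,0],[0,0,0.02,0],[0,0,0.003,0],[0,0,0.001,0],[0,0,0,0]]'; python3 go.py;python3 -m pendant '[[0,0,0.0015,0],[0,0,0,0]]';python3 go.py
```

```text
time: 16.17
ee_pos: [0.5025, 0.0089, 0.1772]
eef_rot: [0.765, 0.644, -0.001, -0.0]
ft_force: [-0.6, 0.5, 0.2]
width: 0.0608
grip_force: 0.0
t 16.17 tip plate mm [ 4.6 21.3 41.2] yaw off deg -0.05 F [-0.6  0.5  0.2] j [-0.82  0.11  0.77  1.89 -0.08  1.18 -0.2 ]
time: 16.33
ee_pos: [0.5031, 0.0091, 0.1765]
eef_rot: [0.765, 0.645, 0.0, -0.0]
ft_force: [-0.2, -0.2, -0.1]
width: 0.0606
grip_force: 0.0
t 16.33 tip plate mm [ 5.2 21.7 40.5] yaw off deg -0.04 F [-0.2 -0.2 -0.1] j [-0.82  0.11  0.77  1.89 -0.08  1.18 -0.2 ]
```

```bash
python3 -m pendant '[[0,0,0.0015,0],[0,0,0.0005,0],[0,0,0,0]]'; python3 -m pendant '[[0.003,0,0,0.005],[0.005,0,0,0.01],[0.005,0,0,0.01],[0.005,0,0,0.005],[0.004,0,0,0],[0.002,0,0,0],[0,0,0,0],[0,0,0,0]]'; python3 go.py
```

```text
time: 16.58
ee_pos: [0.5034, 0.0092, 0.1752]
eef_rot: [0.765, 0.645, 0.001, -0.0]
ft_force: [-2.1, 0.2, 6.4]
width: 0.0611
grip_force: 3.2
time: 17.25
ee_pos: [0.5081, 0.0331, 0.1753]
eef_rot: [0.774, 0.633, 0.001, 0.0]
ft_force: [-1.2, 1.1, 5.8]
width: 0.061
grip_force: 3.1
t 17.25 tip plate mm [ 6.  46.2 39.3] yaw off deg -1.72 F [-1.2  1.1  5.8] j [-0.85  0.13  0.75  1.87 -0.1   1.17 -0.26]
```

```bash
python3 -m pendant '[[0,0,-0.02,0],[-0.02,0,-0.03,-0.03],[-0.02,0,-0.035,0],[0,0,-0.03,0],[0,0,-0.01,0],[0,0,0,0],[0,0,0,0]]' >/dev/null; python3 go.py; python3 meas.py w7.png
python3 - <<'E'
import cv2
a=cv2.imread('pics/w7.png')[60:300,180:460]; cv2.imwrite('pics/w7z.png',cv2.resize(a,(700,600),interpolation=cv2.INTER_CUBIC))
E
```

```text
t 17.83 tip plate mm [  5.    6.1 163.3] yaw off deg -0.0 F [ 0.3  0.9 -0.4] j [-0.84 -0.01  0.77  1.71  0.    1.43 -0.24]
score 0.79 pin x [-46.   58.3] centre x,y 6.2 40.2 angle deg -1.17
```

View pics/w7z.png

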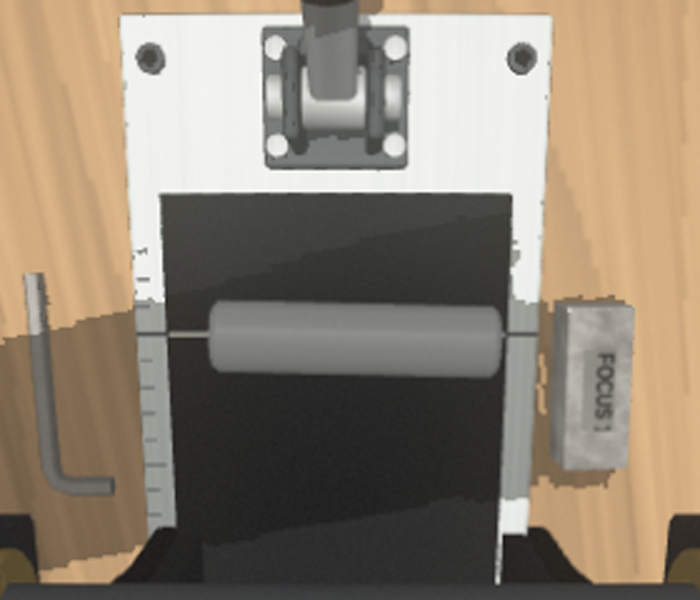

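The pin now covers the line at crop row about 335, from (208,335) to (500,340). It's tilted about -1.2°, sits about 0.7 mm short of the line and about 6 mm towards far x. I'll make one fine correction with the fingers on top.

```bash
python3 -m pendant '[[0.017,0,0.03,0],[0.017,0,0.035,0],[0,0,0.03,0],[0,0,0.02,0],[0,0,0.004,0],[0,0,0.003,0],[0,0,0,0],[0,0,0,0]]'; python3 go.py 6 40 39; python3 -m pendant '[[0,0,0.0015,0],[0,0,0,0]]';python3 go.py
```

```text
time: 18.6
ee_pos: [0.5066, 0.0268, 0.1786]
eef_rot: [0.765, 0.644, 0.001, 0.0]
ft_force: [-0.3, 0.1, -0.1]
width: 0.0609
grip_force: 0.0
t 18.6 tip plate mm [ 5.7 39.7 42.6] yaw off deg -0.05 F [-0.3  0.1 -0.1] j [-0.84  0.12  0.76  1.88 -0.09  1.18 -0.23]
tool shift mm [0.3 0.3 3.6] after turn [0.3 0.3 3.6] turn rad -0.001
time: 18.77
ee_pos: [0.5065, 0.0269, 0.1767]
eef_rot: [0.765, 0.645, 0.001, 0.0]
ft_force: [0.0, -0.4, -0.8]
width: 0.0608
grip_force: 0.0
t 18.77 tip plate mm [ 5.5 39.8 40.7] yaw off deg -0.03 F [ 0.  -0.4 -0.8] j [-0.84  0.12  0.76  1.88 -0.09  1.18 -0.22]
```

```bash
python3 -m pendant '[[0,0,0.0015,0],[0,0,0.0005,0],[0,0,0,0]]'; python3 -m pendant '[[0.0005,-0.001,0,-0.007],[0.0005,-0.001,0,-0.007],[0.0005,-0.001,0,-0.007],[0,-0.001,0,0],[0,-0.001,0,0],[0,0,0,0]]'; python3 go.py; python3 -m pendant '[[0,0,-0.02,0],[-0.017,0.002,-0.03,0.021],[-0.017,0.003,-0.035,0],[0,0,-0.03,0],[0,0,-0.01,0],[0,0,0,0],[0,0,0,0]]' >/dev/null; python3 go.py; python3 meas.py w8.png
```

```text
time: 19.02
ee_pos: [0.5066, 0.0271, 0.1752]
eef_rot: [0.765, 0.645, 0.001, -0.0]
ft_force: [-3.4, -0.2, 9.7]
width: 0.0612
grip_force: 4.7
time: 19.52
ee_pos: [0.5027, 0.0291, 0.1753]
eef_rot: [0.758, 0.652, 0.002, 0.001]
ft_force: [3.2, -0.5, 5.9]
width: 0.0609
grip_force: 2.8
t 19.52 tip plate mm [ 1.5 41.4 39.3] yaw off deg 1.16 F [ 3.2 -0.5  5.9] j [-0.85  0.11  0.75  1.89 -0.08  1.17 -0.22]
t 20.1 tip plate mm [  5.3   7.5 162.7] yaw off deg -0.0 F [-0.1 -0.3  0. ] j [-0.85 -0.    0.77  1.71  0.    1.43 -0.24]
score 0.61 pin x [-45.8  58.5] centre x,y 6.4 40.5 angle deg -1.29
```

```bash
python3 -m pendant '[[0.019,0,0.03,0.033],[0.020,0,0.035,0],[0,0,0.03,0],[0,0,0.02,0],[0,0,0.004,0],[0,0,0.003,0],[0,0,0.001,0],[0,0,0,0]]'; python3 go.py 6 47 39; python3 -m pendant '[[0,0,0.001,0],[0,0,0.0005,0],[0,0,0,0]]';python3 go.py
```

```text
time: 20.87
ee_pos: [0.5086, 0.0329, 0.1769]
eef_rot: [0.775, 0.632, 0.001, 0.0]
ft_force: [0.1, 0.0, 1.1]
width: 0.0612
grip_force: 0.0
t 20.87 tip plate mm [ 6.6 46.1 40.9] yaw off deg -1.95 F [0.1 0.  1.1] j [-0.85  0.13  0.75  1.87 -0.09  1.18 -0.27]
tool shift mm [ 0.9 -0.6  1.9] after turn [ 0.9 -0.6  1.9] turn rad -0.034
time: 21.12
ee_pos: [0.5087, 0.0331, 0.1754]
eef_rot: [0.775, 0.632, 0.001, 0.0]
ft_force: [-0.2, -0.5, 3.3]
width: 0.061
grip_force: 1.7
t 21.12 tip plate mm [ 6.6 46.3 39.4] yaw off deg -1.93 F [-0.2 -0.5  3.3] j [-0.85  0.13  0.75  1.87 -0.1   1.17 -0.26]
```

```bash
python3 -m pendant '[[0,0,0.001,0],[-0.003,0,0,0],[-0.006,0,0,0],[-0.006,0,0,0],[-0.006,0,0,0],[-0.003,0,0,0],[0,0,0,0]]';python3 go.py; python3 -m pendant '[[0.003,0,0,-0.01],[0.006,0,0,-0.02],[0.006,0,0,-0.02],[0.006,0,0,-0.015],[0.004,0,0,0],[0,0,0,0],[0,0,0,0]]'; python3 go.py; python3 -m pendant '[[0,0,-0.02,0],[-0.02,0,-0.03,0.032],[-0.02,0,-0.035,0],[0,0,-0.03,0],[0,0,-0.01,0],[0,0,0,0],[0,0,0,0]]' >/dev/null; python3 go.py; python3 meas.py w9.png
```

```text
time: 21.7
ee_pos: [0.504, 0.0091, 0.1751]
eef_rot: [0.775, 0.631, 0.001, 0.0]
ft_force: [-2.4, 0.3, 12.2]
width: 0.0608
grip_force: 6.3
t 21.7 tip plate mm [ 6.1 21.8 39.1] yaw off deg -1.98 F [-2.4  0.3 12.2] j [-0.82  0.11  0.77  1.89 -0.09  1.17 -0.23]
time: 22.28
ee_pos: [0.5086, 0.0348, 0.1751]
eef_rot: [0.754, 0.657, 0.001, 0.0]
ft_force: [-1.9, 0.3, 11.1]
width: 0.061
grip_force: 6.0
t 22.28 tip plate mm [ 6.3 47.9 39.1] yaw off deg 1.81 F [-1.9  0.3 11.1] j [-0.85  0.13  0.75  1.87 -0.1   1.17 -0.2 ]
t 22.87 tip plate mm [  5.9   7.6 162.3] yaw off deg -0.0 F [-0.4  1.  -0.3] j [-0.84 -0.    0.77  1.71  0.    1.43 -0.24]
score 0.87 pin x [-46.8  59.1] centre x,y 6.1 40.9 angle deg 2.24
```

```bash
cat > edge.py <<'E'
# pin edge angle relative to bed far edge/line, straight from grey levels of a saved wrist picture
import cv2,numpy as np,sys
for f in sys.argv[1:]:
    g=cv2.GaussianBlur(cv2.cvtColor(cv2.imread('pics/'+f),cv2.COLOR_BGR2GRAY),(3,3),0).astype(float)
    d=np.diff(g,axis=0); cols=np.arange(278,370); out=[]
    for sgn,lo,hi in((1,165,196),(-1,196,225),(-1,125,150)):
        rr=[lo+np.argmax(sgn*d[lo:hi,u]) for u in cols]
        k=np.polyfit(cols,rr,1); w=abs(np.polyval(k,cols)-rr)<2; k=np.polyfit(cols[w],np.array(rr)[w],1)
        out.append((round(np.degrees(np.arctan(k[0])),2),round(np.polyval(k,320),1),int(w.sum())))
    print(f,'top,bottom,bed edge',out)
E
python3 edge.py w7.png w8.png w9.png
```

```text
w7.png top,bottom,bed edge [(np.float64(1.21), np.float64(180.5), 92), (np.float64(1.4), np.float64(208.9), 92), (np.float64(0.0), np.float64(136.0), 92)]
w8.png top,bottom,bed edge [(np.float64(1.32), np.float64(181.7), 92), (np.float64(1.31), np.float64(210.2), 92), (np.float64(0.06), np.float64(138.0), 92)]
w9.png top,bottom,bed edge [(np.float64(-2.13), np.float64(181.4), 92), (np.float64(-2.17), np.float64(209.9), 92), (np.float64(0.0), np.float64(138.0), 92)]
```

The grey-level edges confirm it: the pin follows the finger turn while rolling and is now at +2.15°. I'll repeat the back-and-forth roll with the opposite, smaller turn and a small axial pull.

```bash
python3 -m pendant '[[0.019,0,0.03,-0.02],[0.020,0,0.035,0],[0,0,0.03,0],[0,0,0.02,0],[0,0,0.004,0],[0,0,0.003,0],[0,0,0.001,0],[0,0,0,0]]'; python3 go.py 6 47.3 39; python3 -m pendant '[[0,0,0.001,0],[0,0,0.0005,0],[0,0,0,0]]';python3 go.py
```

```text
time: 23.63
ee_pos: [0.5081, 0.033, 0.1763]
eef_rot: [0.758, 0.652, 0.001, 0.0]
ft_force: [-0.0, -0.9, 0.2]
width: 0.0607
grip_force: 0.0
t 23.63 tip plate mm [ 6.1 46.1 40.3] yaw off deg 1.09 F [-0.  -0.9  0.2] j [-0.85  0.13  0.75  1.87 -0.09  1.18 -0.21]
tool shift mm [ 1.2 -0.   1.3] after turn [ 1.2 -0.1  1.3] turn rad 0.019
time: 23.88
ee_pos: [0.5083, 0.0332, 0.1753]
eef_rot: [0.758, 0.652, 0.001, 0.0]
ft_force: [-0.3, 0.3, 6.1]
width: 0.0611
grip_force: 3.1
t 23.88 tip plate mm [ 6.3 46.3 39.3] yaw off deg 1.1 F [-0.3  0.3  6.1] j [-0.85  0.13  0.75  1.88 -0.1   1.17 -0.21]
```

```bash
python3 -m pendant '[[0,0,0.0005,0],[-0.003,0,0,0],[-0.006,0,0,0],[-0.006,0,0,0],[-0.006,0,0,0],[-0.003,0,0,0],[0,0,0,0]]';python3 go.py; python3 -m pendant '[[0.003,-0.0005,0,0.007],[0.006,-0.001,0,0.013],[0.006,-0.001,0,0.013],[0.006,-0.001,0,0.008],[0.003,-0.0005,0,0],[0,0,0,0],[0,0,0,0]]'; python3 go.py; python3 -m pendant '[[0,0,-0.02,0],[-0.02,0.002,-0.03,-0.021],[-0.02,0.002,-0.035,0],[0,0,-0.03,0],[0,0,-0.01,0],[0,0,0,0],[0,0,0,0]]' >/dev/null; python3 go.py; python3 meas.py w10.png; python3 edge.py w10.png
```

```text
time: 24.47
ee_pos: [0.5051, 0.0088, 0.1752]
eef_rot: [0.758, 0.652, 0.002, 0.0]
ft_force: [-1.5, -0.5, 8.5]
width: 0.0608
grip_force: 4.4
t 24.47 tip plate mm [ 7.2 21.7 39.2] yaw off deg 1.04 F [-1.5 -0.5  8.5] j [-0.82  0.12  0.77  1.89 -0.09  1.17 -0.17]
time: 25.05
ee_pos: [0.5061, 0.0341, 0.1753]
eef_rot: [0.771, 0.637, 0.002, 0.001]
ft_force: [3.5, 0.5, 6.0]
width: 0.0609
grip_force: 2.8
t 25.05 tip plate mm [ 4.  46.8 39.3] yaw off deg -1.22 F [3.5 0.5 6. ] j [-0.86  0.12  0.75  1.88 -0.09  1.17 -0.26]
t 25.63 tip plate mm [  5.7   6.5 162.6] yaw off deg -0.01 F [-0.  -0.2 -1.6] j [-0.85 -0.    0.78  1.71  0.    1.43 -0.24]
score 0.77 pin x [-45.2  58. ] centre x,y 6.4 41.5 angle deg 2.22
w10.png top,bottom,bed edge [(np.float64(-2.14), np.float64(179.7), 92), (np.float64(-2.27), np.float64(208.2), 92), (np.float64(0.02), np.float64(136.9), 92)]
```

```bash
python3 -m pendant '[[0.019,0,0.03,-0.02],[0.021,0,0.035,0],[0,0,0.03,0],[0,0,0.02,0],[0,0,0.004,0],[0,0,0.003,0],[0,0,0.001,0],[0,0,0,0]]'; python3 -m pendant '[[0,0,0.001,0],[0,0,0.0005,0],[0,0,0,0]]';python3 go.py
```

```text
time: 26.4
ee_pos: [0.5077, 0.0331, 0.1763]
eef_rot: [0.758, 0.652, 0.001, 0.0]
ft_force: [0.2, 0.1, 0.9]
width: 0.0607
grip_force: 0.0
time: 26.65
ee_pos: [0.508, 0.0333, 0.1753]
eef_rot: [0.758, 0.652, 0.001, 0.0]
ft_force: [-0.9, -0.6, 6.7]
width: 0.0612
grip_force: 3.1
t 26.65 tip plate mm [ 5.9 46.3 39.3] yaw off deg 1.1 F [-0.9 -0.6  6.7] j [-0.85  0.13  0.76  1.88 -0.1   1.17 -0.21]
```

```bash
python3 -m pendant '[[0,0,0.001,0],[-0.003,0,0,0],[-0.006,0,0,0],[-0.006,0,0,0],[-0.006,0,0,0],[-0.003,0,0,0],[0,0,0,0]]';python3 go.py; python3 -m pendant '[[0.003,0,0,0.007],[0.006,0,0,0.013],[0.006,0,0,0.013],[0.006,0,0,0.009],[0.002,0,0,0],[0,0,0,0],[0,0,0,0]]'; python3 go.py; python3 -m pendant '[[0,0,-0.02,0],[-0.02,0,-0.03,-0.022],[-0.02,0,-0.035,0],[0,0,-0.03,0],[0,0,-0.01,0],[0,0,0,0],[0,0,0,0]]' >/dev/null; python3 go.py; python3 meas.py w11.png; python3 edge.py w11.png
```

```text
time: 27.23
ee_pos: [0.5048, 0.0089, 0.1751]
eef_rot: [0.758, 0.652, 0.002, 0.0]
ft_force: [-2.0, -0.2, 13.7]
width: 0.0609
grip_force: 6.8
t 27.23 tip plate mm [ 6.9 21.7 39.1] yaw off deg 1.04 F [-2.  -0.2 13.7] j [-0.83  0.11  0.77  1.89 -0.09  1.17 -0.17]
time: 27.82
ee_pos: [0.5087, 0.0329, 0.1751]
eef_rot: [0.771, 0.636, 0.002, 0.0]
ft_force: [-3.3, 0.4, 14.0]
width: 0.061
grip_force: 7.1
t 27.82 tip plate mm [ 6.7 46.1 39.1] yaw off deg -1.25 F [-3.3  0.4 14. ] j [-0.85  0.13  0.76  1.88 -0.1   1.17 -0.25]
t 28.4 tip plate mm [  5.3   5.5 162.1] yaw off deg -0.0 F [-0.9  0.9 -1.3] j [-0.85 -0.01  0.78  1.71  0.    1.43 -0.24]
score 0.56 pin x [-45.5  59.3] centre x,y 6.9 41.0 angle deg 0.35
w11.png top,bottom,bed edge [(np.float64(-0.45), np.float64(179.2), 92), (np.float64(-0.0), np.float64(208.0), 92), (np.float64(0.12), np.float64(135.2), 92)]
```

The pin is now at y 41.0 against the line at 40.95, tilted about 0.3°, and at rest. On to the knob: rise, close the fingers and go behind it.

```bash
python3 -m pendant '[[0,0,-0.02,0],[0,0,-0.025,0],[0,0,-0.025,0],[0.02,-0.001,-0.01,0],[0.025,-0.001,0,0],[0.025,-0.001,0,0],[0.025,-0.001,0,0],[0.025,-0.001,0,0]]' 0; python3 -m pendant '[[0.025,0,0,0],[0.025,0,0,0],[0.015,0,0,0],[0,0,0,0],[0,0,0,0]]'; python3 go.py 0 188 148
python3 - <<'E'
from h import *
p=np.load('plate.npy'); out=[]
for n in('scene','top'):
    c=cam(n); save(c,n+'2.png')
    w=R.from_euler('z',p[3]).apply([0,.152,.156])+p[:3]; print(n,w2px(c,w).round())
a=cv2.imread('pics/scene2.png')[150:350,190:430]; b=cv2.imread('pics/top2.png')[180:330,220:400]
cv2.imwrite('pics/st2.png',np.hstack([cv2.resize(a,(400,333)),cv2.resize(b,(400,333))]))
E
```

```text
time: 29.17
ee_pos: [0.5154, 0.1134, 0.3766]
eef_rot: [0.764, 0.645, -0.001, -0.0]
ft_force: [0.1, -0.4, -0.3]
width: 0.0156
grip_force: 0.0
time: 29.58
ee_pos: [0.5265, 0.1761, 0.3769]
eef_rot: [0.764, 0.645, -0.001, 0.0]
ft_force: [-0.2, -0.3, 0.5]
width: 0.0006
grip_force: 0.0
t 29.58 tip plate mm [1.000e-01 1.902e+02 2.409e+02] yaw off deg 0.01 F [-0.2 -0.3  0.5] j [-0.98  0.15  0.67  1.42 -0.09  1.6  -0.49]
tool shift mm [-2.   0.  92.9] after turn [-2.2 -0.1 92.9] turn rad 0.0
scene [[279. 211.]]
top [[273. 258.]]
```

View pics/st2.png

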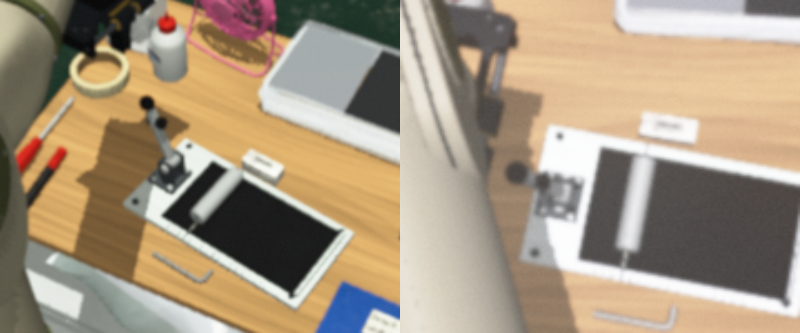

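The scene view shows the knob at full-image (279,211) and the top view at (273,258), both exactly as predicted. The pin lies along the line with the line ends showing at both ends. I'll descend behind the knob and push.

```bash
python3 -m pendant '[[0,0,0.03,0],[0,0,0.03,0],[0,0,0.02,0],[0,0,0.012,0],[0,0,0,0]]'; python3 go.py; python3 -m pendant '[[-0.008,0,0,0],[-0.008,0,0,0],[-0.008,0,0,0],[-0.008,0,0,0],[-0.008,0,0,0],[-0.008,0,0,0],[0,0,0,0]]'; python3 go.py
```

```text
time: 30.1
ee_pos: [0.5258, 0.1746, 0.2841]
eef_rot: [0.765, 0.644, -0.002, -0.0]
ft_force: [-0.5, 0.7, 0.8]
width: 0.0003
grip_force: 0.0
t 30.1 tip plate mm [ -0.4 188.6 148.1] yaw off deg -0.12 F [-0.5  0.7  0.8] j [-0.98  0.16  0.66  1.6  -0.1   1.41 -0.48]
time: 30.68
ee_pos: [0.5186, 0.1263, 0.2865]
eef_rot: [0.765, 0.644, 0.0, 0.0]
ft_force: [0.4, -0.2, -0.4]
width: 0.0005
grip_force: 0.0
t 30.68 tip plate mm [  0.7 139.8 150.5] yaw off deg -0.18 F [ 0.4 -0.2 -0.4] j [-0.95  0.1   0.68  1.65 -0.07  1.41 -0.43]
```

```bash
python3 -m pendant '[[-0.008,0,0,0],[-0.008,0,0,0],[-0.008,0,0,0],[-0.008,0,0,0],[-0.007,0,0,0],[0.005,0,-0.02,0],[0.005,0,-0.035,0],[0,0,-0.03,0]]'; python3 go.py; python3 -m pendant '[[0,0,0,0],[0,0,0,0],[0,0,0,0],[0,0,0,0],[0,0,0,0],[0,0,0,0],[0,0,0,0],[0,0,0,0]]'>/dev/null;  python3 -m pendant '[[0,0,0,0],[0,0,0,0],[0,0,0,0],[0,0,0,0],[0,0,0,0],[0,0,0,0],[0,0,0,0],[0,0,0,0]]'>/dev/null; python3 -m pendant '[[0,0,0,0],[0,0,0,0],[0,0,0,0],[0,0,0,0],[0,0,0,0],[0,0,0,0],[0,0,0,0],[0,0,0,0]]'>/dev/null
python3 - <<'E'
from h import *
for n in('scene','wrist'):
    c=cam(n); save(c,n+'3.png')
a=cv2.imread('pics/scene3.png')[150:350,190:430]; b=cv2.imread('pics/wrist3.png')
cv2.imwrite('pics/st3.png',np.hstack([cv2.resize(a,(400,333)),cv2.resize(b,(400,333))]))
E
```

```text
time: 31.35
ee_pos: [0.5132, 0.1003, 0.3722]
eef_rot: [0.764, 0.645, -0.0, -0.0]
ft_force: [0.8, 1.2, -0.2]
width: 0.0004
grip_force: 0.0
t 31.35 tip plate mm [ -0.3 113.3 236.2] yaw off deg -0.0 F [ 0.8  1.2 -0.2] j [-0.94  0.05  0.7   1.52 -0.03  1.58 -0.41]
```

View pics/st3.png

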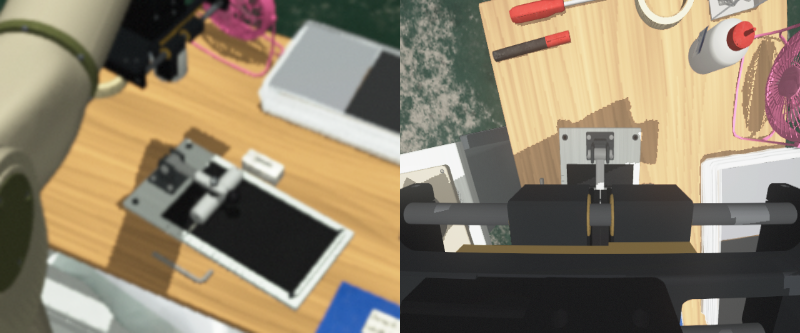

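The arm has dropped and lies across the pin at about (220,190) in the left half. I'll move off for a clear final check.

```bash
python3 -m pendant '[[-0.02,0,-0.005,0],[-0.025,0,0,0],[-0.025,0,0,0],[-0.025,0,0,0],[-0.025,0,0,0],[-0.02,0,0,0],[0,0,0,0],[0,0,0,0]]'
python3 - <<'E'
from h import *
c=cam('wrist'); save(c,'w12.png'); p=np.load('plate.npy')
for a in(0,-.06,-.12):
    print(a,w2px(c,R.from_euler('z',p[3]).apply([0,.115-.108*np.cos(a),.055+.108*np.sin(a)])+p[:3]).round(1))
q=w2px(c,R.from_euler('z',p[3]).apply([0,.04,.014])+p[:3])[0]; print('line',q)
x,y=int(q[0]),int(q[1]); x0,y0=max(0,x-130),max(0,y-100); print(x0,y0)
cv2.imwrite('pics/w12z.png',cv2.resize(cv2.imread('pics/w12.png')[y0:y0+200,x0:x0+260],None,fx=3,fy=3,interpolation=cv2.INTER_CUBIC))
E
```

```text
time: 34.12
ee_pos: [0.4897, -0.0393, 0.3764]
eef_rot: [0.765, 0.644, 0.001, -0.0]
ft_force: [-0.1, 0.1, -0.2]
width: 0.0006
grip_force: 0.0
0 [[320.  189.5]]
-0.06 [[320.  188.7]]
-0.12 [[320.  187.7]]
line [319.95156543 156.64266948]
189 56
```

View pics/w12z.png

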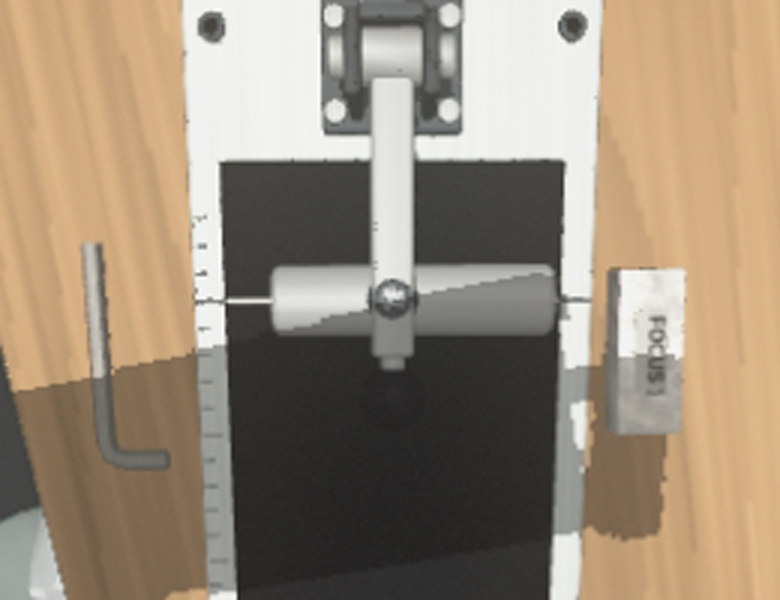

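The pin spans crop rows 265 to 335, centred on the line at row 300 and parallel to it. The arm lies across it with the shoe on it, and the key and block haven't moved. Handing in.

```bash
python3 -c "
from bench import r
print(r.close_job())"
```

```text
the job is handed in; nothing more can be done
None
```

The job is handed in: the pin is at rest along the white line (within about 0.1 mm across it and 0.3° by my last measurement, about 6 mm off-centre along it), the hold-down arm was pushed over so its shoe rests on the pin, and nothing else on the board was touched.

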